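# Set the joint spacer and hold the tile flush

## Task

On the tile practice board only one of the two joints beside the raised blue tile is wide enough for the orange spacer: take the spacer from its stand, stand it fully down in that joint, in the half of the joint away from the robot, without forcing it, and let go of it. Then take the wooden beating block and with its rubber underside press the blue tile down flush with its white neighbours, firmly but without ramming it, and finish while still gripping the block and holding the tile down. Leave the other things on the counter where they are.

Things in the scene. Friction and masses are not known exactly. Their poses are not given: they have to be found in the camera images.
- board: black practice board, 150 (x) x 290 (y) x 10 mm, fixed, lying on the counter; origin at the centre of its underside; its +x points away from the robot (board yaw within 0.3 rad). Three tiles lie on it in a row along its y: a white one, the blue sprung one in the middle, another white one. The joints between them run along board x, are 120 mm long, 18 mm deep and go down to the board's top (10 mm over the counter)
- tile_broad: fixed white tile with grey bed, 120 (x) x 84 (y) x 18 mm; origin at the centre of its underside, 87 mm from the blue tile's centre along board y on one side or the other (varies), axes as the board. The joint between it and the blue tile is 5 mm wide: too narrow. Top 28 mm over the counter
- tile_slim: fixed white tile with grey bed, 120 (x) x 70 (y) x 18 mm; origin at the centre of its underside, 87 mm from the blue tile's centre along board y on the side opposite to tile_broad, axes as the board. The joint between it and the blue tile is 12 mm wide; its centre line runs 46 mm from the blue tile's centre, towards this tile. Top 28 mm over the counter
- tile_mid_top (a point): centre of the top face of the blue tile, 120 (x) x 80 (y) mm, at the board's centre; 33 mm over the counter when raised (5 mm proud of the white tiles), 28 mm when flush; axes as the board
- tile_mid (a joint): how far the blue tile is pressed down, in m: 0 raised, 0.005 flush, 0.0065 at its stop. It moves straight down only, on a spring: starts to give at about 3.5 N, about 9.5 N holds it flush (1.2 N per mm); it rises again when let go, and the block's own weight does not hold it down
- spacer_mid (a point): orange plastic spacer standing upright (z up), 60 mm tall; this point is its centre, 30 mm above its foot. Lower half: blade 30 (x) x 8 (y) x 30 mm, which goes into the joint; upper half: head 30 (x) x 16 (y) x 30 mm, to be gripped across its 16 mm, near the top so that the fingers clear the blue tile. It starts in the stand with its foot 4 mm over the counter; about 30 g. Fully down in the joint this point is 40 mm over the counter
- stand: grey plastic stand 70 x 80 x 20 mm, fixed, origin at the centre of its underside; the spacer stands in its slot (34 x 11 mm, 16 deep, long side along its x, axes as the spacer)
- block_mid (a point): wooden beating block with black rubber underside, 40 (x) x 130 (y) x 60 mm (z up), loose on the counter, 0.16 to 0.26 kg; this point is its centre, 30 mm above its underside. Grip it across its 40 mm. Laid across the near half of the blue tile with its long side along board y it reaches over both joints onto the white tiles, which stop it at flush. Stand and block change sides of the board from start to start
- cartridge: blue sealant cartridge, 48 mm across and 207 tall, standing; leave alone
- tape_roll: roll of paper tape lying flat, 90 mm across, 30 high; leave alone
- drain_grate: round white drain grate with slots, 100 mm across, 8 thick; leave alone
- filling_knife: filling knife with blue handle lying flat; leave alone
- wood_offcut: brown wood offcut 100 x 45 x 45 mm; leave alone
- glue_bottle: white bottle with red cap, 56 mm across, 130 tall; leave alone
- flange_ring: grey plastic flange ring, 100 mm across, 20 high, lying flat; leave alone
Mind the look-alikes: they are no part of the job. What is meant by the part that bears spacer_mid is not pink, and is the larger of those in its own colour.

How it is judged (in metres and radians):
On the way, in this order (a step that is already met when the one before it is completed fails the run):
1. the spacer stands fully down in the far half of the wide joint and is let go, the blue tile not yet pressed ((y of spacer_mid in the frame of board between 0.036 and 0.056 m or y of spacer_mid in the frame of board between -0.056 and -0.036 m) and x of spacer_mid in the frame of board between 0.008 and 0.056 m and z of spacer_mid in the frame of board below 0.0435 m and angle between spacer_mid's own z axis and vertical below 0.35 rad and contact force between the fingers and spacer below 0.3 N and value of joint tile_mid below 0.002 m), for 0.2 s.
2. the gripped block holds the blue tile flush (value of joint tile_mid between 0.0035 and 0.0064 m and contact force between block and tile_mid above 4 N and contact force between the fingers and block above 2 N and contact force between the arm and tile_mid below 0.5 N and angle between block_mid's own z axis and vertical below 0.12 rad), for 0.3 s.
At the end, for the whole second after the job is handed in: spacer in the wide joint, 8 mm or more beyond the board's middle, foot within 3.5 mm of the board, leaning under 0.35 rad, not touched by fingers; blue tile within 1.5 mm of flush, pressed with over 4 N by the level block (0.12 rad) that the fingers still grip; arm not on the tile (all of step 2 and (y of spacer_mid in the frame of board between 0.036 and 0.056 m or y of spacer_mid in the frame of board between -0.056 and -0.036 m) and x of spacer_mid in the frame of board between 0.008 and 0.056 m and z of spacer_mid in the frame of board below 0.0435 m and angle between spacer_mid's own z axis and vertical below 0.35 rad and contact force between the fingers and spacer below 0.3 N); the arm keeps its last pose, push and grip.
It fails at once if the spacer is forced: more than 40 N between it and the tiles or board (contact force between spacer and board above 40 N or contact force between spacer and tile_broad above 40 N or contact force between spacer and tile_slim above 40 N).
It fails at once if the blue tile is rammed: more than 70 N on it from the block (contact force between block and tile_mid above 70 N).
It fails at once if another thing on the counter is moved by more than 30 mm (distance of any of cartridge, tape_roll, drain_grate, filling_knife, wood_offcut, glue_bottle, flange_ring from where it was at the start of the episode above 0.03 m).
It also fails if it takes over 58 s, if anything falls off the work surface, if the arm or the gripper's body presses on something with over 40 N, if the wrist force passes 120 N, or if a joint passes its speed limit or range.

## Robot

A 7-joint arm with a two-finger parallel gripper is mounted at the origin on the work surface. World frame = base frame: x ahead of the robot, y to its left, z up, the work surface at z = 0. Lengths are in m, angles in degrees, forces in N, time in s.
With the tool pointing down it reaches from about 0.425 to 0.875 m from the base axis. Payload 4.7 kg.
Tool frame: the origin (TCP) lies on the centre line of the jaws, within the pads' length; the fingertips stand 8 mm ahead of it and the grasp point (between the pads) lies 11 mm behind it; z points along the fingers, y is the direction in which the jaws open and shut (so a half turn about z gives the same grasp; the last joint's range is limited). The gripper opens to 87 mm and grips with 3 to 60 N. Pads are 19 mm wide; open, the fingers measure 117 mm over their backs; the gripper's body (75 mm by 190 mm) begins 51 mm behind the grasp point.
Start: joints at [-75.224, 18.392, -4.016, 83.108, 1.295, 78.541, -3.26], TCP at [0.157, 0.631, 0.231] pointing down, gripper open.
Joint ranges: [-163.93, 163.93], [-17.29, 119.83], [-79.2, 71.16], [3.27, 140.29], [-89.18, 269.18], [5.43, 117.66], [-154.24, 154.24]. Speed limits (degrees/s): [147.25, 147.25, 180, 180, 180, 180, 180].

## Interface

Orientations are given as [roll, pitch, yaw] about the fixed x, y, z axes, in that order (R = Rz(yaw) Ry(pitch) Rx(roll)).
In Python, from cell import status, vision, workorder gives the robot as it stands.
- The arm moves only by the tool step_arm, never from a script. Its argument "series" is a list of rows, each an object of numbers: "ax", "ay", "az": the turn, a rotation vector about the world's x, y, z in degrees; "x", "y", "z": the shift along the world's x, y, z in m; "claw": the opening in per cent of the stroke, from 0 (shut) to 100 (fully open). In form: [{"ax": .., "ay": .., "az": .., "x": .., "y": .., "z": .., "claw": ..}, ...]. A call has 1 to 12 rows; each row is the pose to reach, as a shift and turn from the pose commanded when the call began; what a row does not reach only later rows make up. A row lasts 1/10 s, in which the tool goes at most 50 mm and 8.59 degrees, less where a joint would pass 70% of its speed; a pose out of reach is approached as far as the arm can. A call with a gripper value outside its range is refused whole. The fingers move at their own pace and stop on an object; "squeeze" is the grip in N (left out, the last holds). Time passes only in rows, so rows that repeat a pose let the fingers close. It gives the time, the measured TCP pose, the force and the opening at its end, in the units of the state.
- status.get_obs(): the state, without advancing time (a new reading comes with each control period).
- vision.read_camera(name): name is "side" or "top"; returns the picture (480x640x3 uint8, red, green, blue); there is no depth.
- vision.camera_params(name): a dict with "fovy" (degrees; the focal length in pixels is half the picture's height over the tangent of half this angle, whatever the lens; pixels are square), "cx", "cy" (the principal point, pixels), "eye" and "orientation" of the camera in the world. Camera axes: x right, y down, z forward; pixel columns grow to the right and rows downward; lengths in m; the calibration is good to about 2 mm. A picture is of the moment at which its call begins. camera_params takes no time and is no camera call.
- workorder.sign_off(): hands the job in, once; it reports no verdict.
The state is a dict: "time_s": time; "qpos": joint angles; "joint_velocities": joint speeds; "effort": joint torques, N m; "tool_pos": TCP position; "tool_rot": TCP orientation; "force": force on the tool from outside, world axes, zero at the start; "wrist_torque": the same for the moment, N m; "grip_width": finger opening in m.
Only numpy, scipy, OpenCV 4.12 (cv2) and the standard library are available. Lean on these libraries where they do the work, as an engineer would, in place of code of your own. Each camera call takes 0.05 s, during which the arm holds its last target.

## Working session

There is one attempt and no reset: what is moved stays moved. The work goes in short steps, Python scripts to look and compute and a tool call to move; the robot and the scene stay as the last step left them, time stands still between calls to the robot, and variables do not carry over. Pictures are saved under pics/ and viewed, and the job is handed in when it is done.

Besides the shell and the picture viewer there is one more tool, called after ">>>" as a command line: name --argument value ..., lists and objects as JSON in quotes. step_arm: Moves the arm, as the interface text tells. Its arguments: {"type":"object","properties":{"series":{"type":"array"},"squeeze":{"type":"number"}},"required":["series"]}

```bash
mkdir -p pics; ls; python3 - <<'E'
from cell import status, vision
import cv2
for n in ("top","side"):
    im=vision.read_camera(n); cv2.imwrite(f"pics/{n}0.png",im[:,:,::-1]); print(n,vision.camera_params(n))
print(status.get_obs())
E
```

```text
pics
top {'fovy': 45.40225026347779, 'cx': 325.63197229603884, 'cy': 230.971576157678, 'eye': array([ 0.33324678, -0.02194264,  1.51539388]), 'orientation': array([-1.72641656e+02,  5.44447158e-02, -9.16455513e+01])}
side {'fovy': 53.79851540047065, 'cx': 319.20267946159674, 'cy': 243.15513516333425, 'eye': array([ 0.43629577, -1.01374172,  0.64277744]), 'orientation': array([-119.28982629,    0.80773186,   -5.965203  ])}
{'time_s': 0.1, 'qpos': array([-75.223305  ,  18.43543399,  -4.01541718,  83.16826442,
         1.29557122,  78.54106778,  -3.26005535]), 'joint_velocities': array([-0.10404492, -0.15713439, -0.02020479, -0.10899479, -0.01358597,
        0.08447535,  0.03204548]), 'effort': array([ 1.48802574e-04, -4.92573309e+01, -4.05510301e-01, -3.13397384e+01,
       -6.40103314e-02,  3.95294360e-02,  8.01801548e-05]), 'tool_pos': array([0.15684086, 0.6302932 , 0.22956073]), 'tool_rot': array([-1.79900498e+02,  6.07811514e-03,  1.66032863e+02]), 'force': array([0.06699364, 0.76766577, 0.61509461]), 'wrist_torque': array([-0.01751108, -0.00290446,  0.012928  ]), 'grip_width': 0.08716349528807797}
```

View pics/top0.png

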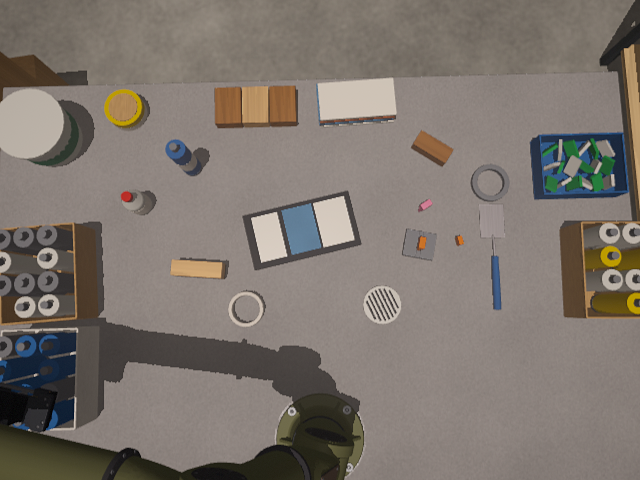

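View pics/side0.png

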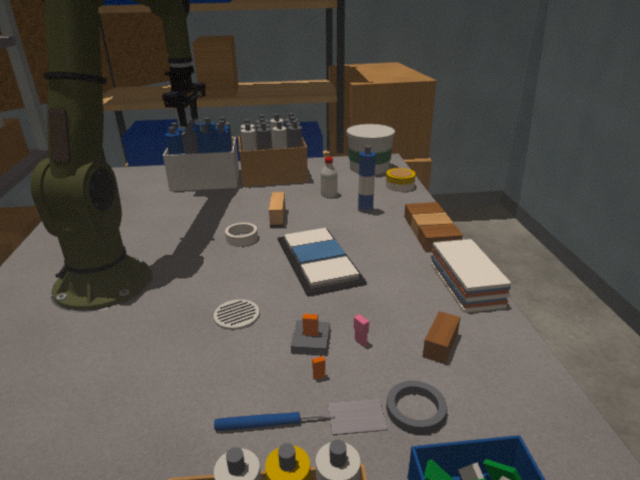

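Top view: blue tile at (302,230) on the board, and the beating block at (198,268). Spacer candidates are the orange one in the stand at (422,242), the small loose orange one at (460,240) and the pink one at (425,205). I choose the one in the stand, since it's the larger orange one and isn't pink. Next I'll check it in a close crop.

```bash
python3 - <<'E'
import cv2,numpy as np
im=cv2.imread("pics/top0.png"); s=cv2.imread("pics/side0.png")
a=cv2.resize(im[185:275,235:365],None,fx=6,fy=6,interpolation=cv2.INTER_CUBIC)
cv2.imwrite("pics/c1.png",a)
b=cv2.resize(im[190:270,390:480],(400,355),interpolation=cv2.INTER_CUBIC)
c=cv2.resize(s[300:390,270:380],(400,327),interpolation=cv2.INTER_CUBIC)
cv2.imwrite("pics/c2.png",np.hstack([b[:327],c]))
E
```

```text
(no output)
```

View pics/c1.png

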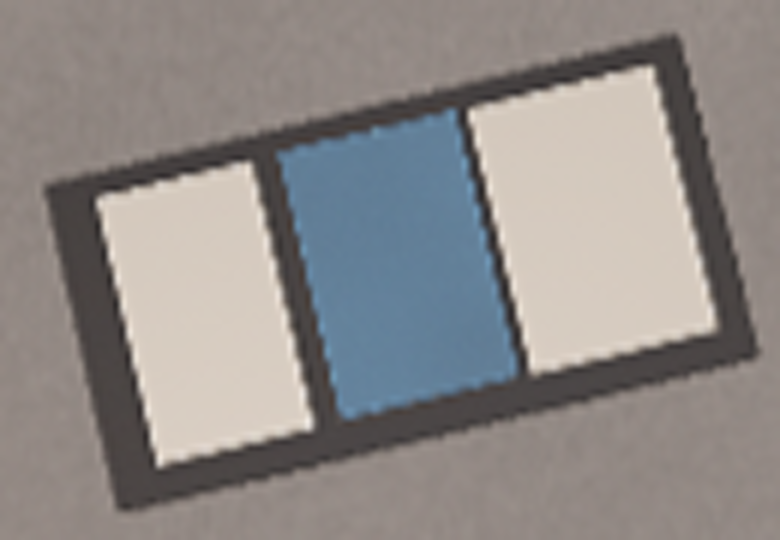

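View pics/c2.png

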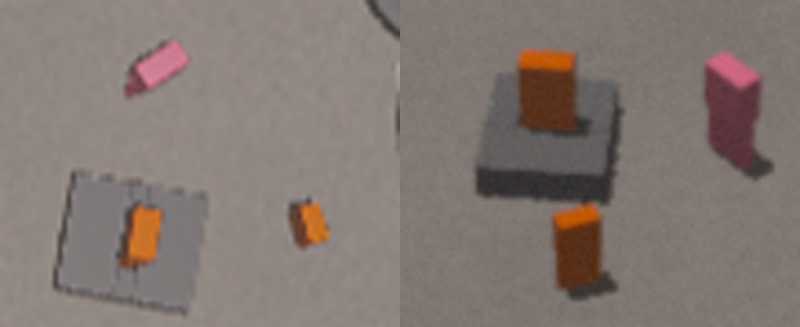

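The crop confirms it: the orange spacer in the stand at (422,242) is larger than the loose orange at (460,240), and the third is pink. The wide joint is to the left of the blue tile, which is board +y. Next I measure.

```bash
cat > h.py <<'E'
import cv2,numpy as np
from scipy.spatial.transform import Rotation as Ro
from cell import status,vision
def cam(n):
    p=vision.camera_params(n); f=240/np.tan(np.radians(p["fovy"]/2))
    return f,p["cx"],p["cy"],np.array(p["eye"]),Ro.from_euler("xyz",p["orientation"],degrees=True).as_matrix()
def ray(n,uv):
    f,cx,cy,e,R=cam(n); uv=np.atleast_2d(uv).astype(float)
    d=np.c_[(uv[:,0]-cx)/f,(uv[:,1]-cy)/f,np.ones(len(uv))]@R.T
    return e,d
def toz(n,uv,z):
    e,d=ray(n,uv); return (e+d*((z-e[2])/d[:,2])[:,None])[:,:2]
def proj(n,P):
    f,cx,cy,e,R=cam(n); c=(np.atleast_2d(P)-e)@R
    return np.c_[cx+f*c[:,0]/c[:,2],cy+f*c[:,1]/c[:,2]]
def blob(mask,seed):
    k,l=cv2.connectedComponents(mask.astype(np.uint8),connectivity=4)
    return l==l[seed[1],seed[0]]
def meas(n,m,z):
    """centroid, long-axis angle, sides of the blob on plane z"""
    v,u=np.nonzero(m); P=toz(n,np.c_[u,v],z); c=P.mean(0)
    w,V=np.linalg.eigh(np.cov((P-c).T)); a=np.degrees(np.arctan2(V[1,1],V[0,1]))%180
    return c,a,np.sqrt(12*w[::-1])
E
python3 - <<'E'
from h import *
im=cv2.imread("pics/top0.png"); hsv=cv2.cvtColor(im,cv2.COLOR_BGR2HSV); H,S,V=[hsv[...,i].astype(int) for i in range(3)]
def r(n,m,z):
    c,a,s=meas("top",m,z); print(n,m.sum(),c.round(4),round(a,2),s.round(4))
for p in [(302,230),(270,235),(335,220),(424,241),(415,250),(190,268),(252,240),(421,249)]: print(p,hsv[p[1],p[0]])
r("blue",blob((S>80)&(H>90)&(H<120),(302,230)),.033)
r("slim",blob((V>170),(270,235)),.028)
r("broad",blob((V>170),(335,220)),.028)
r("board",blob((V<100),(252,255)) if V[255,252]<100 else blob(V<100,(248,235)),.010)
r("sp top",blob((H<20)&(S>180)&(V>175),(423,240)),.064)
m=blob((H>5)&(H<25)&(S>80)&(V>150),(198,265)); r("block",m,.060)
g=(S<25)&(V>90)&(V<135);
E
python3 - <<'E'
import cv2
im=cv2.imread("pics/top0.png")
hsv=cv2.cvtColor(im,cv2.COLOR_BGR2HSV)
for v in range(234,252): print(v,[tuple(map(int,hsv[v,u])) for u in range(415,429)])
cv2.imwrite("pics/c3.png",cv2.resize(im[250:290,160:240],None,fx=8,fy=8,interpolation=cv2.INTER_NEAREST))
E
```

```text
(302, 230) [103  91 152]
(270, 235) [ 15  26 214]
(335, 220) [ 16  28 213]
(424, 241) [ 14 206 201]
(415, 250) [  0  10 128]
(190, 268) [ 16 109 203]
(252, 240) [ 4 24 74]
(421, 249) [  9  78 115]
blue 1371 [0.533  0.0385] 11.5 [0.1193 0.0788]
slim 1217 [0.5146 0.1233] 12.1 [0.1208 0.0693]
broad 1444 [ 0.5508 -0.0466] 11.99 [0.1205 0.0831]
board 1872 [0.5228 0.0477] 100.94 [0.3414 0.1911]
sp top 61 [ 0.4847 -0.2702] 167.1 [0.028  0.0144]
block 811 [0.435  0.3061] 85.03 [0.1288 0.0405]
234 [(0, 10, 125), (0, 10, 125), (0, 10, 126), (175, 12, 130), (174, 11, 114), (0, 8, 125), (0, 8, 126), (174, 10, 126), (174, 11, 111), (174, 10, 123), (0, 10, 126), (175, 12, 125), (0, 10, 125), (175, 12, 126)]
235 [(0, 10, 125), (175, 12, 125), (174, 10, 125), (0, 10, 132), (0, 8, 121), (165, 5, 102), (120, 5, 100), (135, 4, 123), (160, 7, 113), (165, 8, 124), (173, 8, 125), (174, 10, 125), (174, 10, 125), (175, 12, 126)]
236 [(175, 12, 126), (175, 12, 126), (174, 10, 126), (174, 10, 122), (135, 5, 104), (8, 76, 94), (11, 176, 165), (7, 85, 138), (2, 36, 107), (168, 13, 100), (0, 9, 114), (160, 6, 12
[... 2528 characters left out ...]
(11, 166, 169), (10, 119, 152), (0, 16, 128), (0, 6, 125), (0, 12, 127), (5, 12, 126)]
249 [(0, 10, 128), (11, 37, 117), (10, 142, 113), (10, 163, 116), (13, 175, 134), (10, 138, 102), (9, 78, 115), (7, 70, 110), (7, 28, 117), (0, 15, 120), (174, 10, 125), (6, 10, 126), (9, 14, 127), (0, 12, 126)]
250 [(0, 10, 128), (9, 23, 109), (6, 52, 123), (7, 79, 120), (5, 62, 115), (9, 50, 81), (3, 19, 124), (3, 19, 124), (174, 10, 126), (0, 8, 126), (0, 12, 127), (0, 10, 126), (0, 12, 126), (4, 14, 126)]
251 [(0, 10, 127), (0, 11, 111), (0, 8, 126), (6, 20, 125), (174, 10, 123), (0, 10, 103), (0, 8, 127), (0, 10, 128), (0, 10, 127), (0, 12, 127), (0, 12, 127), (0, 12, 127), (0, 12, 127), (4, 14, 126)]
```

View pics/c3.png

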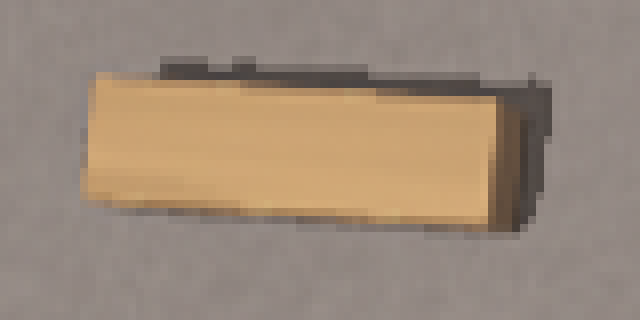

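```bash
python3 - <<'E'
from h import *
im=cv2.imread("pics/top0.png"); hsv=cv2.cvtColor(im,cv2.COLOR_BGR2HSV); H,S,V=[hsv[...,i].astype(int) for i in range(3)]
# stand: low-saturation area
b=cv2.GaussianBlur(im,(3,3),0); hb=cv2.cvtColor(b,cv2.COLOR_BGR2HSV)
m=np.zeros(S.shape,bool); m[222:266,395:445]=((hb[...,1]<17)|((H<18)&(S>30)))[222:266,395:445]
m=cv2.morphologyEx(m.astype(np.uint8),cv2.MORPH_OPEN,np.ones((3,3)))>0
m=blob(m,(412,245)); c,_=cv2.findContours(m.astype(np.uint8),cv2.RETR_EXTERNAL,cv2.CHAIN_APPROX_NONE)
P=toz("top",c[0][:,0,:],.02); print("stand",cv2.minAreaRect((P*1000).astype(np.float32)))
mm=(H<20)&(S>170)&(V>150); mm=blob(mm,(423,240)); v,u=np.nonzero(mm)
P=toz("top",np.c_[u,v],.064); print(meas("top",mm,.064), cv2.minAreaRect((P*1000).astype(np.float32)))
s=cv2.imread("pics/side0.png"); hs=cv2.cvtColor(s,cv2.COLOR_BGR2HSV); H,S,V=[hs[...,i].astype(int) for i in range(3)]
print(hs[314:324,311])
m=blob((H<20)&(S>170)&(V>135),(311,317)); print("side sp",m.sum(),meas("side",m,.064))
m=blob((S>60)&(H>90)&(H<120)&(V>90),(318,250)); print("side blue",m.sum(),meas("side",m,.033))
E
```

```text
stand ((484.93505859375, -270.2022705078125), (78.6973876953125, 70.02568817138672), 77.66372680664062)
(array([ 0.48488462, -0.27011085]), np.float64(169.09645775651148), array([0.02977208, 0.01486371])) ((484.8099670410156, -270.3148193359375), (14.587013244628906, 30.306026458740234), 77.78681945800781)
[[ 11 186 178]
 [ 14 248 191]
 [ 13 245 197]
 [ 13 242 193]
 [ 12 232 169]
 [ 11 197 118]
 [  9 163  94]
 [  9 156  90]
 [ 10 166  89]
 [ 10 168  88]]
side sp 69 (array([ 0.48649821, -0.27548356]), np.float64(167.91147835796843), array([0.02854146, 0.01482288]))
side blue 725 (array([0.53301463, 0.03184359]), np.float64(12.471227570409525), array([0.12012447, 0.07921629]))
```

>>> step_arm --series '[{"x": 0.3,"y": -0.28,"z": 0.03,"az": -80,"claw": 100},{"x": 0.3,"y": -0.28,"z": 0.03,"az": -80},{"x": 0.3,"y": -0.28,"z": 0.03,"az": -80},{"x": 0.3,"y": -0.28,"z": 0.03,"az": -80},{"x": 0.3,"y": -0.28,"z": 0.03,"az": -80},{"x": 0.3,"y": -0.28,"z": 0.03,"az": -80},{"x": 0.3,"y": -0.28,"z": 0.03,"az": -80},{"x": 0.3,"y": -0.28,"z": 0.03,"az": -80},{"x": 0.3,"y": -0.28,"z": 0.03,"az": -80},{"x": 0.3,"y": -0.28,"z": 0.03,"az": -80}]'

```text
invalid input
```

>>> step_arm --series '[{"ax": 0,"ay": 0,"az": -80,"x": 0.3,"y": -0.28,"z": 0.03,"claw": 100},{"ax": 0,"ay": 0,"az": -80,"x": 0.3,"y": -0.28,"z": 0.03,"claw": 100},{"ax": 0,"ay": 0,"az": -80,"x": 0.3,"y": -0.28,"z": 0.03,"claw": 100},{"ax": 0,"ay": 0,"az": -80,"x": 0.3,"y": -0.28,"z": 0.03,"claw": 100},{"ax": 0,"ay": 0,"az": -80,"x": 0.3,"y": -0.28,"z": 0.03,"claw": 100},{"ax": 0,"ay": 0,"az": -80,"x": 0.3,"y": -0.28,"z": 0.03,"claw": 100},{"ax": 0,"ay": 0,"az": -80,"x": 0.3,"y": -0.28,"z": 0.03,"claw": 100},{"ax": 0,"ay": 0,"az": -80,"x": 0.3,"y": -0.28,"z": 0.03,"claw": 100},{"ax": 0,"ay": 0,"az": -80,"x": 0.3,"y": -0.28,"z": 0.03,"claw": 100},{"ax": 0,"ay": 0,"az": -80,"x": 0.3,"y": -0.28,"z": 0.03,"claw": 100}]'

```text
time_s: 1.1
tool_pos: [0.4597, 0.3472, 0.2605]
tool_rot: [179.9, 0.1, 85.4]
force: [-0.9, 0.6, -0.3]
grip_width: 0.0868
```

>>> step_arm --series '[{"ax": 0,"ay": 0,"az": -97.7,"x": 0.025,"y": -0.62,"z": -0.06,"claw": 100},{"ax": 0,"ay": 0,"az": -97.7,"x": 0.025,"y": -0.62,"z": -0.06,"claw": 100},{"ax": 0,"ay": 0,"az": -97.7,"x": 0.025,"y": -0.62,"z": -0.06,"claw": 100},{"ax": 0,"ay": 0,"az": -97.7,"x": 0.025,"y": -0.62,"z": -0.06,"claw": 100},{"ax": 0,"ay": 0,"az": -97.7,"x": 0.025,"y": -0.62,"z": -0.06,"claw": 100},{"ax": 0,"ay": 0,"az": -97.7,"x": 0.025,"y": -0.62,"z": -0.06,"claw": 100},{"ax": 0,"ay": 0,"az": -97.7,"x": 0.025,"y": -0.62,"z": -0.06,"claw": 100},{"ax": 0,"ay": 0,"az": -97.7,"x": 0.025,"y": -0.62,"z": -0.06,"claw": 100},{"ax": 0,"ay": 0,"az": -97.7,"x": 0.025,"y": -0.62,"z": -0.06,"claw": 100},{"ax": 0,"ay": 0,"az": -97.7,"x": 0.025,"y": -0.62,"z": -0.06,"claw": 100},{"ax": 0,"ay": 0,"az": -97.7,"x": 0.025,"y": -0.62,"z": -0.06,"claw": 100},{"ax": 0,"ay": 0,"az": -97.7,"x": 0.025,"y": -0.62,"z": -0.06,"claw": 100}]'

```text
time_s: 2.3
tool_pos: [0.4806, -0.2476, 0.2027]
tool_rot: [-180.0, -0.0, -11.9]
force: [1.5, 0.3, 0.2]
grip_width: 0.0873
```

>>> step_arm --series '[{"ax": 0,"ay": 0,"az": 0,"x": 0.003,"y": -0.024,"z": -0.06,"claw": 100},{"ax": 0,"ay": 0,"az": 0,"x": 0.003,"y": -0.024,"z": -0.06,"claw": 100},{"ax": 0,"ay": 0,"az": 0,"x": 0.003,"y": -0.024,"z": -0.06,"claw": 100},{"ax": 0,"ay": 0,"az": 0,"x": 0.003,"y": -0.024,"z": -0.06,"claw": 100}]'

```text
time_s: 2.7
tool_pos: [0.4846, -0.2688, 0.1433]
tool_rot: [-180.0, 0.0, -11.6]
force: [0.1, -0.2, 0.8]
grip_width: 0.0873
```

```bash
python3 - <<'E'
from h import *
for n in ("top","side"): cv2.imwrite(f"pics/{n}1.png",vision.read_camera(n)[:,:,::-1])
t=cv2.imread("pics/top1.png")[190:290,370:490]; s=cv2.imread("pics/side1.png")[220:380,240:400]
cv2.imwrite("pics/c4.png",np.hstack([cv2.resize(t,(400,400)),cv2.resize(s,(400,400))]))
print(status.get_obs()["tool_pos"],status.get_obs()["tool_rot"],status.get_obs()["qpos"])
E
```

```text
[ 0.48545289 -0.2687212   0.14437689] [-1.79950655e+02 -1.41360775e-01 -1.15228423e+01] [-18.22822001  13.64141726  50.7815786  104.75411443 -11.56743608
  66.83265145 -65.19256359]
```

View pics/c4.png

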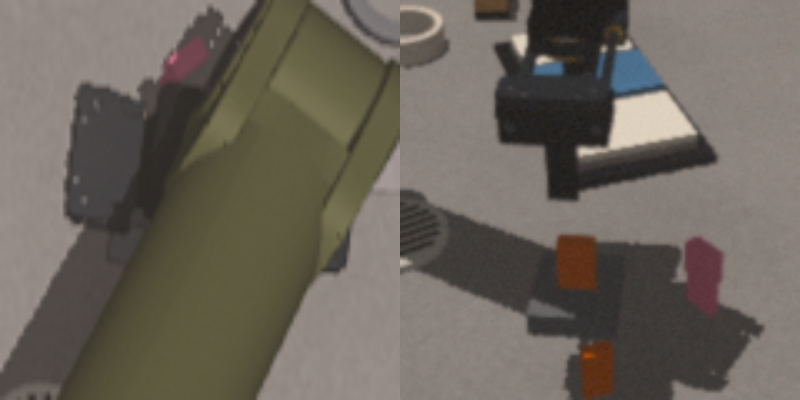

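```bash
python3 - <<'E'
from h import *
o=status.get_obs(); T=np.array(o["tool_pos"]); a=np.radians(o["tool_rot"][2]); ex=np.array([np.cos(a),np.sin(a),0]); ey=np.array([np.sin(a),-np.cos(a),0])
for x in (-.0095,.0095):
  print(x,proj("side",[T+x*ex+d*ey+[0,0,-.008] for d in (.0436,.0585)]))
print("near", proj("side",[T+ey*.0585+[0,0,-.008]]))
s=cv2.imread("pics/side1.png")[260:310,285:335]; cv2.imwrite("pics/c5.png",cv2.resize(s,None,fx=12,fy=12,interpolation=cv2.INTER_NEAREST))
E
```

```text
-0.0095 [[299.9485554  296.90730223]
 [298.85113482 301.77962119]]
0.0095 [[310.31201915 297.38310166]
 [309.37047941 302.27266235]]
near [[304.10542493 302.02588951]]
```

View pics/c5.png

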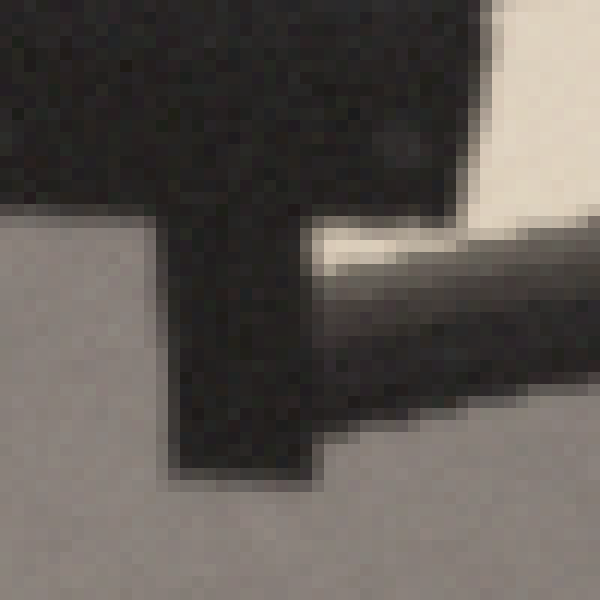

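>>> step_arm --series '[{"ax": 0,"ay": 0,"az": -0.7,"x": 0,"y": -0.003,"z": -0.05,"claw": 100},{"ax": 0,"ay": 0,"az": -0.7,"x": 0,"y": -0.003,"z": -0.08,"claw": 100},{"ax": 0,"ay": 0,"az": -0.7,"x": 0,"y": -0.003,"z": -0.1,"claw": 100},{"ax": 0,"ay": 0,"az": -0.7,"x": 0,"y": -0.003,"z": -0.1,"claw": 100},{"ax": 0,"ay": 0,"az": -0.7,"x": 0,"y": -0.003,"z": -0.1,"claw": 100},{"ax": 0,"ay": 0,"az": -0.7,"x": 0,"y": -0.003,"z": -0.1,"claw": 100}]'

```text
time_s: 3.4
tool_pos: [0.4857, -0.2731, 0.0449]
tool_rot: [-180.0, -0.2, -12.3]
force: [0.7, 0.1, 0.6]
grip_width: 0.087
```

```bash
python3 - <<'E'
from h import *
cv2.imwrite(f"pics/side2.png",vision.read_camera("side")[:,:,::-1])
s=cv2.imread("pics/side2.png")[270:370,270:370]; cv2.imwrite("pics/c6.png",cv2.resize(s,None,fx=6,fy=6,interpolation=cv2.INTER_CUBIC))
o=status.get_obs();print(o["tool_pos"],o["tool_rot"],o["force"])
E
```

```text
[ 0.48558081 -0.27319832  0.04484151] [-179.9968093    -0.20178203  -12.32513096] [-0.26663523  0.13092945  1.07463372]
```

View pics/c6.png

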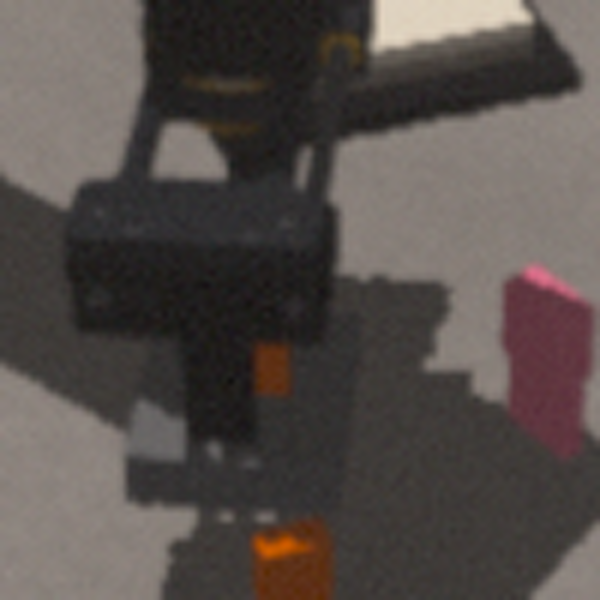

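>>> step_arm --series '[{"ax": 0,"ay": 0,"az": 0,"x": 0,"y": 0,"z": 0,"claw": 10},{"ax": 0,"ay": 0,"az": 0,"x": 0,"y": 0,"z": 0,"claw": 10},{"ax": 0,"ay": 0,"az": 0,"x": 0,"y": 0,"z": 0,"claw": 10},{"ax": 0,"ay": 0,"az": 0,"x": 0,"y": 0,"z": 0,"claw": 10},{"ax": 0,"ay": 0,"az": 0,"x": 0,"y": 0,"z": 0,"claw": 10},{"ax": 0,"ay": 0,"az": 0,"x": 0,"y": 0,"z": 0,"claw": 10},{"ax": 0,"ay": 0,"az": 0,"x": 0,"y": 0,"z": 0,"claw": 10},{"ax": 0,"ay": 0,"az": 0,"x": 0,"y": 0,"z": 0,"claw": 10}]' --squeeze 5

```text
time_s: 4.25
tool_pos: [0.4839, -0.2729, 0.0428]
tool_rot: [180.0, 0.0, -12.4]
force: [-0.5, -0.3, -0.4]
grip_width: 0.0307
```

>>> step_arm --series '[{"ax": 0,"ay": 0,"az": 0,"x": 0,"y": 0,"z": 0,"claw": 10},{"ax": 0,"ay": 0,"az": 0,"x": 0,"y": 0,"z": 0,"claw": 10},{"ax": 0,"ay": 0,"az": 0,"x": 0,"y": 0,"z": 0,"claw": 10},{"ax": 0,"ay": 0,"az": 0,"x": 0,"y": 0,"z": 0,"claw": 10},{"ax": 0,"ay": 0,"az": 0,"x": 0,"y": 0,"z": 0,"claw": 10}]'

```text
time_s: 4.75
tool_pos: [0.484, -0.2729, 0.0428]
tool_rot: [180.0, 0.0, -12.4]
force: [-0.3, -0.2, 0.5]
grip_width: 0.0162
```

>>> step_arm --series '[{"ax": 0,"ay": 0,"az": 0,"x": 0,"y": 0,"z": 0,"claw": 10},{"ax": 0,"ay": 0,"az": 0,"x": 0,"y": 0,"z": 0,"claw": 10},{"ax": 0,"ay": 0,"az": 0,"x": 0,"y": 0,"z": 0.01,"claw": 10},{"ax": 0,"ay": 0,"az": 0,"x": 0,"y": 0,"z": 0.03,"claw": 10},{"ax": 0,"ay": 0,"az": 0,"x": 0,"y": 0,"z": 0.06,"claw": 10},{"ax": 0,"ay": 0,"az": 0,"x": 0,"y": 0,"z": 0.06,"claw": 10},{"ax": 0,"ay": 0,"az": 0,"x": 0,"y": 0,"z": 0.06,"claw": 10}]' --squeeze 15

```text
time_s: 5.45
tool_pos: [0.4846, -0.2731, 0.1039]
tool_rot: [-180.0, -0.1, -12.4]
force: [-0.2, 0.6, -1.6]
grip_width: 0.016
```

```bash
python3 - <<'E'
from h import *
for n in ("top","side"): cv2.imwrite(f"pics/{n}3.png",vision.read_camera(n)[:,:,::-1])
t=cv2.imread("pics/top3.png")[190:290,370:490]; s=cv2.imread("pics/side3.png")[250:370,250:370]
cv2.imwrite("pics/c7.png",np.hstack([cv2.resize(t,(400,400)),cv2.resize(s,(400,400))]))
o=status.get_obs();print(o["tool_pos"],o["tool_rot"],o["force"],o["qpos"])
E
```

```text
[ 0.48356407 -0.27252658  0.10236461] [-1.79980411e+02  5.85103924e-02 -1.23604809e+01] [-0.6331006   0.12994856 -0.14652796] [-16.57037525  17.14271239  50.16393463 106.98245089 -14.75510527
  62.6942097  -63.1491012 ]
```

View pics/c7.png

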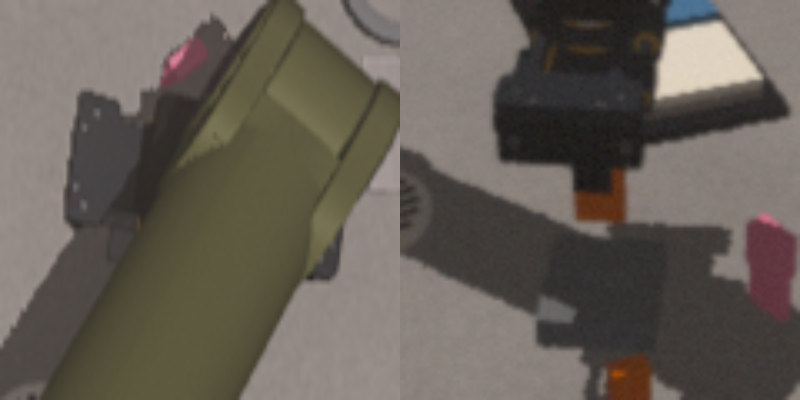

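>>> step_arm --series '[{"ax": 0,"ay": 0,"az": 24.4,"x": 0.07,"y": 0.36,"z": 0.005,"claw": 10},{"ax": 0,"ay": 0,"az": 24.4,"x": 0.07,"y": 0.36,"z": 0.005,"claw": 10},{"ax": 0,"ay": 0,"az": 24.4,"x": 0.07,"y": 0.36,"z": 0.005,"claw": 10},{"ax": 0,"ay": 0,"az": 24.4,"x": 0.07,"y": 0.36,"z": 0.005,"claw": 10},{"ax": 0,"ay": 0,"az": 24.4,"x": 0.07,"y": 0.36,"z": 0.005,"claw": 10},{"ax": 0,"ay": 0,"az": 24.4,"x": 0.07,"y": 0.36,"z": 0.005,"claw": 10},{"ax": 0,"ay": 0,"az": 24.4,"x": 0.07,"y": 0.36,"z": 0.005,"claw": 10},{"ax": 0,"ay": 0,"az": 24.4,"x": 0.07,"y": 0.36,"z": 0.005,"claw": 10},{"ax": 0,"ay": 0,"az": 24.4,"x": 0.07,"y": 0.36,"z": 0.005,"claw": 10},{"ax": 0,"ay": 0,"az": 24.4,"x": 0.07,"y": 0.36,"z": 0.005,"claw": 10},{"ax": 0,"ay": 0,"az": 24.4,"x": 0.07,"y": 0.36,"z": -0.02,"claw": 10},{"ax": 0,"ay": 0,"az": 24.4,"x": 0.07,"y": 0.36,"z": -0.02,"claw": 10}]'

```text
time_s: 6.75
tool_pos: [0.5514, 0.0838, 0.0802]
tool_rot: [179.9, 0.4, 11.8]
force: [-1.5, -0.6, -1.2]
grip_width: 0.0158
```

```bash
python3 - <<'E'
from h import *
for n in ("top","side"): cv2.imwrite(f"pics/{n}4.png",vision.read_camera(n)[:,:,::-1])
t=cv2.imread("pics/top4.png")[180:280,240:360]; s=cv2.imread("pics/side4.png")[190:290,260:380]
cv2.imwrite("pics/c8.png",np.hstack([cv2.resize(t,(400,400)),cv2.resize(s,(400,400))]))
o=status.get_obs();print(o["tool_pos"],o["tool_rot"],o["force"],o["qpos"])
E
```

```text
[0.55338678 0.08471874 0.08260557] [1.79951252e+02 1.02938020e-01 1.18451884e+01] [ 1.28753771 -0.54515168 -0.38252898] [-42.02455298  16.41231819  35.21727535 106.93505154 -10.77149394
  60.07761889 -80.63948427]
```

View pics/c8.png

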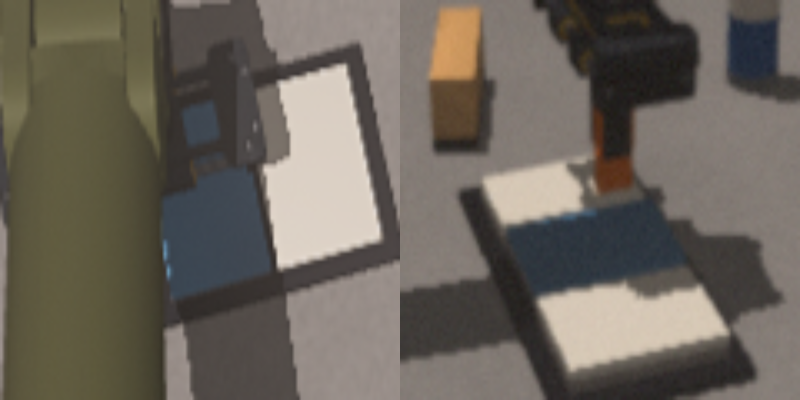

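```bash
python3 - <<'E'
from h import *
s=cv2.imread("pics/side4.png"); cv2.imwrite("pics/c9.png",cv2.resize(s[210:260,290:350],None,fx=12,fy=12,interpolation=cv2.INTER_NEAREST))
o=status.get_obs(); T=np.array(o["tool_pos"]); a=np.radians(o["tool_rot"][2]); ex=np.array([np.cos(a),np.sin(a),0]); ey=np.array([-np.sin(a),np.cos(a),0])
for z in (-.0388,-.0088):
  print(z,[(proj("side",[T+x*ex-.004*ey+[0,0,z]])[0]).round(1) for x in (-.015,.015)])
E
```

```text
-0.0388 [array([318.3, 237.9]), array([329.1, 236.1])]
-0.0088 [array([318.2, 227.8]), array([329. , 226.1])]
```

View pics/c9.png

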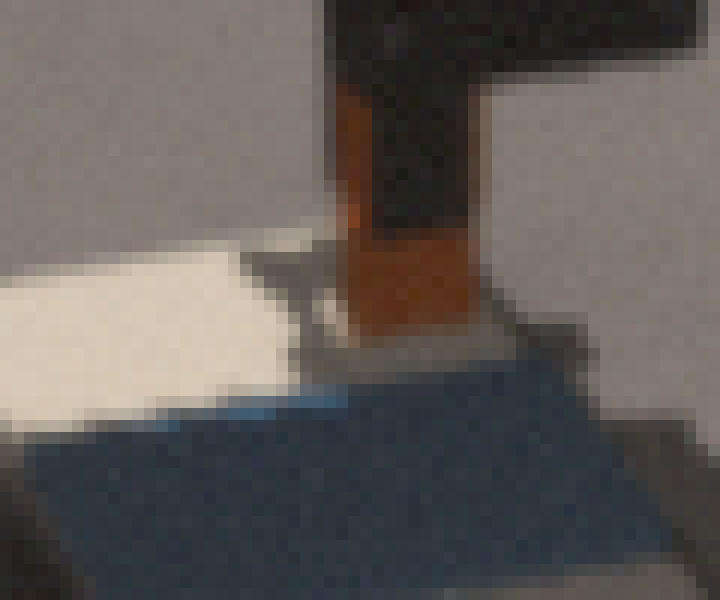

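```bash
python3 - <<'E'
from h import *
a=np.radians(12.0); ex=np.array([np.cos(a),np.sin(a)]); ey=np.array([-np.sin(a),np.cos(a)])
s=cv2.imread("pics/side0.png").astype(float); R=s[...,2]
cv2.imwrite("pics/c10.png",cv2.resize(cv2.imread("pics/side0.png")[225:295,275:365],None,fx=8,fy=8,interpolation=cv2.INTER_NEAREST))
for u in (300,310,320,330): print(u,[int(x) for x in R[228:275,u]])
E
```

```text
300 [130, 130, 133, 159, 195, 205, 209, 209, 209, 209, 208, 209, 208, 209, 211, 211, 184, 93, 76, 72, 74, 73, 74, 76, 73, 70, 74, 73, 72, 71, 71, 71, 63, 60, 50, 51, 70, 85, 72, 62, 56, 51, 50, 50, 45, 45, 48]
310 [128, 146, 183, 205, 209, 209, 207, 213, 207, 206, 209, 210, 206, 206, 181, 103, 77, 75, 71, 75, 74, 75, 73, 73, 71, 73, 72, 73, 73, 71, 68, 65, 53, 61, 126, 187, 211, 208, 210, 210, 209, 210, 208, 207, 210, 207, 209]
320 [167, 205, 207, 208, 210, 206, 210, 208, 209, 211, 209, 206, 185, 131, 83, 75, 73, 72, 73, 72, 73, 73, 77, 77, 73, 72, 72, 78, 72, 71, 60, 57, 105, 171, 203, 207, 207, 206, 209, 210, 212, 208, 208, 209, 211, 208, 208]
330 [124, 129, 125, 118, 106, 104, 143, 184, 197, 208, 205, 174, 98, 72, 69, 74, 72, 77, 69, 69, 70, 73, 74, 75, 77, 78, 80, 74, 67, 57, 94, 160, 204, 210, 208, 208, 205, 209, 207, 209, 210, 210, 209, 208, 207, 208, 209]
```

View pics/c10.png

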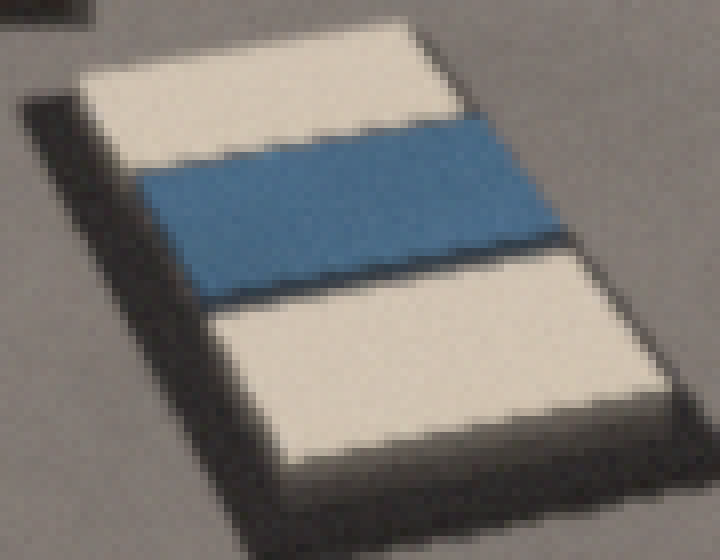

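```bash
python3 - <<'E'
from h import *
a=np.radians(12.0); ex=np.array([np.cos(a),np.sin(a)]); ey=np.array([-np.sin(a),np.cos(a)])
R=cv2.imread("pics/side0.png").astype(float)[...,2]
def cross(u,lo,hi,th,down):
    c=R[lo:hi,u]
    for i in range(len(c)-1):
        if (down and c[i]>=th>c[i+1]) or (not down and c[i]<th<=c[i+1]): return lo+i+(c[i]-th)/(c[i]-c[i+1])
def fit(name,us,lohi,th,down,z,y0):
    p=[]
    for u in us:
        lo,hi=lohi(u); v=cross(u,lo,hi,th,down)
        if v: p.append((u,v))
    P=toz("side",p,z); yb=P@ey; sl=np.polyfit(P@ex,yb,1)[0]
    print(name,len(p),"implied centre ey-coord",np.round(np.median(yb)-y0,4),"std",yb.std().round(4),"yaw",round(12+np.degrees(np.arctan(sl)),2))
bk=lambda u:246-(u-295)*0.2
fit("slim far",range(290,324),lambda u:(int(bk(u))-17,int(bk(u))-6),170,False,.028,.122)
fit("blue back",range(297,330),lambda u:(int(bk(u))-5,int(bk(u))+5),140,True,.033,.040)
fit("broad +y",range(306,343),lambda u:(int(bk(u))+12,int(bk(u))+24),130,False,.028,-.045)
fit("broad -y",range(315,355),lambda u:(int(bk(u))+28,int(bk(u))+52),135,True,.028,-.129)
for c in [(.533,.0385),(.5327,.0384),(.533,.0318)]: print("cand",np.array(c)@ey)
E
```

```text
slim far 34 implied centre ey-coord -0.0772 std 0.0005 yaw 12.71
blue back 33 implied centre ey-coord -0.0748 std 0.0008 yaw 12.3
broad +y 37 implied centre ey-coord -0.0761 std 0.0004 yaw 12.19
broad -y 40 implied centre ey-coord -0.0784 std 0.0006 yaw 12.19
cand -0.07315824857761422
cand -0.07319368983044225
cand -0.0797118375025307
```

>>> step_arm --series '[{"ax": 0,"ay": 0,"az": 0.4,"x": -0.0005,"y": 0.0024,"z": -0.005,"claw": 10},{"ax": 0,"ay": 0,"az": 0.4,"x": -0.0005,"y": 0.0024,"z": -0.01,"claw": 10},{"ax": 0,"ay": 0,"az": 0.4,"x": -0.0005,"y": 0.0024,"z": -0.01,"claw": 10},{"ax": 0,"ay": 0,"az": 0.4,"x": -0.0005,"y": 0.0024,"z": -0.01,"claw": 10}]'

```text
time_s: 7.25
tool_pos: [0.5535, 0.0894, 0.0729]
tool_rot: [180.0, 0.0, 12.4]
force: [-0.3, -0.5, -0.1]
grip_width: 0.0157
```

```bash
python3 - <<'E'
from h import *
a=np.radians(12.2); ex=np.array([np.cos(a),np.sin(a)]); ey=np.array([-np.sin(a),np.cos(a)])
cv2.imwrite("pics/side5.png",vision.read_camera("side")[:,:,::-1])
s=cv2.imread("pics/side5.png"); cv2.imwrite("pics/c11.png",cv2.resize(s[210:260,290:350],None,fx=12,fy=12,interpolation=cv2.INTER_NEAREST))
q=[status.get_obs() for _ in range(3)]
for o in q: print(o["tool_pos"],o["tool_rot"],o["force"],o["tool_pos"][:2]@ey)
E
```

```text
[0.55361875 0.0894782  0.07302743] [ 1.79993770e+02 -1.16234135e-02  1.24377802e+01] [ 0.49240797  0.61681469 -0.78757688] -0.029535956847088703
[0.55361875 0.0894782  0.07302743] [ 1.79993770e+02 -1.16234135e-02  1.24377802e+01] [ 0.49240797  0.61681469 -0.78757688] -0.029535956847088703
[0.55361875 0.0894782  0.07302743] [ 1.79993770e+02 -1.16234135e-02  1.24377802e+01] [ 0.49240797  0.61681469 -0.78757688] -0.029535956847088703
```

View pics/c11.png

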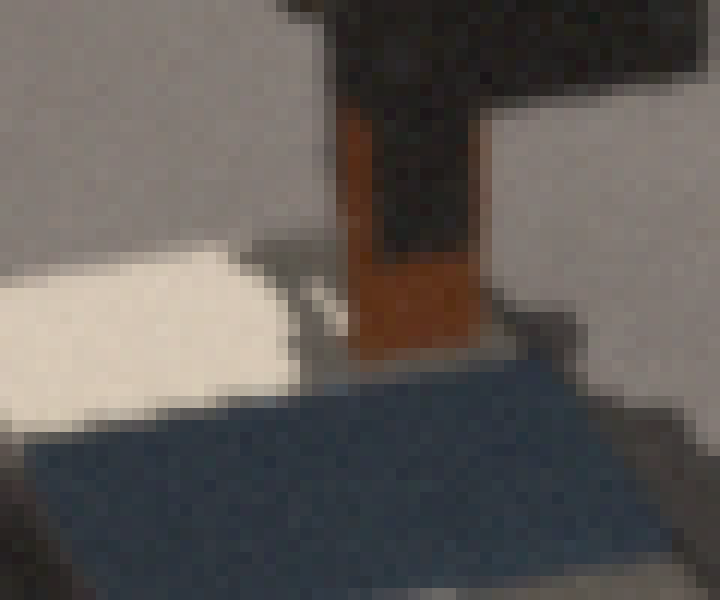

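```bash
python3 - <<'E'
from h import *
im=cv2.imread("pics/side5.png")
for u in (322,324,326,328): 
    print(u); [print("  ",v,im[v,u]) for v in range(234,246)]
a=np.radians(12.2); ex=np.array([np.cos(a),np.sin(a),0]); ey=np.array([-np.sin(a),np.cos(a),0])
T=np.array([.5536,.0894,.0730]); c=T+[0,0,-.0388]
L=proj("side",[c-.015*ex-.004*ey,c+.015*ex-.004*ey]); print("foot pred",L)
C=ex*.5287+ey*(-.0758)
B=proj("side",[C+x*ex+.040*ey+[0,0,.033] for x in (.015,.045)]); print("blue edge pred",B)
B=proj("side",[C+x*ex+.052*ey+[0,0,.028] for x in (.015,.045)]); print("slim edge pred",B)
E
```

```text
322
   234 [27 51 92]
   235 [25 50 93]
   236 [25 53 92]
   237 [27 52 91]
   238 [29 48 91]
   239 [48 65 92]
   240 [72 81 91]
   241 [75 75 80]
   242 [61 53 48]
   243 [64 56 47]
   244 [60 51 43]
   245 [61 53 49]
324
   234 [24 49 89]
   235 [29 51 91]
   236 [27 49 91]
   237 [29 49 94]
   238 [35 53 90]
   239 [58 71 92]
   240 [71 78 83]
   241 [73 68 66]
   242 [61 56 47]
   243 [63 55 47]
   244 [62 54 46]
   245 [60 51 45]
326
   234 [29 52 94]
   235 [26 49 92]
   236 [29 48 91]
   237 [31 53 91]
   238 [42 59 93]
   239 [65 76 92]
   240 [75 79 84]
   241 [64 60 55]
   242 [60 53 43]
   243 [64 55 48]
   244 [64 55 46]
   245 [61 53 46]
328
   234 [26 51 89]
   235 [27 49 90]
   236 [27 50 92]
   237 [32 52 91]
   238 [46 59 89]
   239 [72 78 90]
   240 [70 72 73]
   241 [61 55 53]
   242 [60 53 41]
   243 [63 54 45]
   244 [61 52 42]
   245 [59 52 44]
foot pred [[318.30028587 240.24985332]
 [328.95764594 238.42716317]]
blue edge pred [[318.10132016 241.10046843]
 [328.77321858 239.27015036]]
slim edge pred [[316.74358084 240.68364782]
 [327.32016183 238.8737283 ]]
```

>>> step_arm --series '[{"ax": 0,"ay": 0,"az": -0.2,"x": 0.0003,"y": -0.0012,"z": 0,"claw": 10},{"ax": 0,"ay": 0,"az": -0.2,"x": 0.0003,"y": -0.0012,"z": -0.003,"claw": 10},{"ax": 0,"ay": 0,"az": -0.2,"x": 0.0003,"y": -0.0012,"z": -0.006,"claw": 10},{"ax": 0,"ay": 0,"az": -0.2,"x": 0.0003,"y": -0.0012,"z": -0.008,"claw": 10},{"ax": 0,"ay": 0,"az": -0.2,"x": 0.0003,"y": -0.0012,"z": -0.009,"claw": 10},{"ax": 0,"ay": 0,"az": -0.2,"x": 0.0003,"y": -0.0012,"z": -0.009,"claw": 10},{"ax": 0,"ay": 0,"az": -0.2,"x": 0.0003,"y": -0.0012,"z": -0.009,"claw": 10}]'

```text
time_s: 8.0
tool_pos: [0.5538, 0.0882, 0.0638]
tool_rot: [180.0, 0.0, 12.2]
force: [-0.1, -0.1, -0.5]
grip_width: 0.0159
```

>>> step_arm --series '[{"ax": 0,"ay": 0,"az": 0,"x": 0,"y": 0,"z": -0.002,"claw": 10},{"ax": 0,"ay": 0,"az": 0,"x": 0,"y": 0,"z": -0.004,"claw": 10},{"ax": 0,"ay": 0,"az": 0,"x": 0,"y": 0,"z": -0.006,"claw": 10},{"ax": 0,"ay": 0,"az": 0,"x": 0,"y": 0,"z": -0.006,"claw": 10},{"ax": 0,"ay": 0,"az": 0,"x": 0,"y": 0,"z": -0.006,"claw": 10}]'

```text
time_s: 8.5
tool_pos: [0.5537, 0.0882, 0.0577]
tool_rot: [180.0, 0.0, 12.2]
force: [-0.6, 0.2, -0.4]
grip_width: 0.0161
```

>>> step_arm --series '[{"ax": 0,"ay": 0,"az": 0,"x": 0,"y": 0,"z": -0.002,"claw": 10},{"ax": 0,"ay": 0,"az": 0,"x": 0,"y": 0,"z": -0.004,"claw": 10},{"ax": 0,"ay": 0,"az": 0,"x": 0,"y": 0,"z": -0.006,"claw": 10},{"ax": 0,"ay": 0,"az": 0,"x": 0,"y": 0,"z": -0.008,"claw": 10},{"ax": 0,"ay": 0,"az": 0,"x": 0,"y": 0,"z": -0.008,"claw": 10},{"ax": 0,"ay": 0,"az": 0,"x": 0,"y": 0,"z": -0.008,"claw": 10}]'

```text
time_s: 9.1
tool_pos: [0.5536, 0.0882, 0.0497]
tool_rot: [180.0, 0.0, 12.2]
force: [0.5, 0.2, -1.1]
grip_width: 0.0156
```

```bash
python3 - <<'E'
from h import *
cv2.imwrite("pics/side6.png",vision.read_camera("side")[:,:,::-1])
s=cv2.imread("pics/side6.png"); cv2.imwrite("pics/c12.png",cv2.resize(s[210:260,290:350],None,fx=12,fy=12,interpolation=cv2.INTER_NEAREST))
o=status.get_obs(); print(o["tool_pos"],o["force"],o["wrist_torque"])
E
```

```text
[0.55368599 0.08821826 0.04976617] [ 0.73296124  0.21682409 -0.84190772] [-0.14305391  0.2073326  -0.01621229]
```

View pics/c12.png

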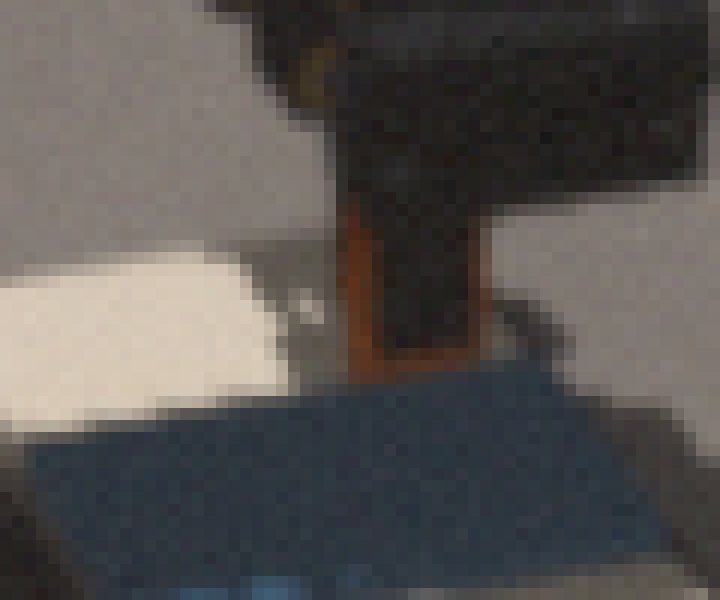

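The picture shows the blade sunk behind the blue edge, at full-frame px (325,240). I'll ease it down to contact, then let go.

>>> step_arm --series '[{"ax": 0,"ay": 0,"az": 0,"x": 0,"y": 0,"z": -0.001,"claw": 10},{"ax": 0,"ay": 0,"az": 0,"x": 0,"y": 0,"z": -0.0015,"claw": 10},{"ax": 0,"ay": 0,"az": 0,"x": 0,"y": 0,"z": -0.002,"claw": 10},{"ax": 0,"ay": 0,"az": 0,"x": 0,"y": 0,"z": -0.002,"claw": 10}]'

```text
time_s: 9.55
tool_pos: [0.554, 0.0883, 0.0487]
tool_rot: [-180.0, -0.0, 12.2]
force: [-2.2, -1.1, 6.5]
grip_width: 0.0158
```

>>> step_arm --series '[{"ax": 0,"ay": 0,"az": 0,"x": 0,"y": 0,"z": 0.001,"claw": 60},{"ax": 0,"ay": 0,"az": 0,"x": 0,"y": 0,"z": 0.001,"claw": 60},{"ax": 0,"ay": 0,"az": 0,"x": 0,"y": 0,"z": 0.001,"claw": 60},{"ax": 0,"ay": 0,"az": 0,"x": 0,"y": 0,"z": 0.001,"claw": 60},{"ax": 0,"ay": 0,"az": 0,"x": 0,"y": 0,"z": 0.001,"claw": 60},{"ax": 0,"ay": 0,"az": 0,"x": 0,"y": 0,"z": 0.001,"claw": 60}]'

```text
time_s: 10.15
tool_pos: [0.5538, 0.0883, 0.0488]
tool_rot: [180.0, 0.0, 12.2]
force: [-0.1, -0.1, -1.1]
grip_width: 0.0504
```

>>> step_arm --series '[{"ax": 0,"ay": 0,"az": 0,"x": 0,"y": 0,"z": 0.03,"claw": 60},{"ax": 0,"ay": 0,"az": 0,"x": 0,"y": 0,"z": 0.07,"claw": 100},{"ax": 0,"ay": 0,"az": 0,"x": 0,"y": 0,"z": 0.11,"claw": 100},{"ax": 0,"ay": 0,"az": 0,"x": 0,"y": 0,"z": 0.13,"claw": 100},{"ax": 0,"ay": 0,"az": 0,"x": 0,"y": 0,"z": 0.13,"claw": 100}]'

```text
time_s: 10.65
tool_pos: [0.5561, 0.0886, 0.1825]
tool_rot: [-179.9, -0.4, 12.2]
force: [0.6, -0.1, -0.4]
grip_width: 0.0765
```

>>> step_arm --series '[{"ax": 0,"ay": 0,"az": 72.8,"x": -0.121,"y": 0.215,"z": 0,"claw": 100},{"ax": 0,"ay": 0,"az": 72.8,"x": -0.121,"y": 0.215,"z": 0,"claw": 100},{"ax": 0,"ay": 0,"az": 72.8,"x": -0.121,"y": 0.215,"z": 0,"claw": 100},{"ax": 0,"ay": 0,"az": 72.8,"x": -0.121,"y": 0.215,"z": 0,"claw": 100},{"ax": 0,"ay": 0,"az": 72.8,"x": -0.121,"y": 0.215,"z": 0,"claw": 100},{"ax": 0,"ay": 0,"az": 72.8,"x": -0.121,"y": 0.215,"z": 0,"claw": 100},{"ax": 0,"ay": 0,"az": 72.8,"x": -0.121,"y": 0.215,"z": 0,"claw": 100},{"ax": 0,"ay": 0,"az": 72.8,"x": -0.121,"y": 0.215,"z": 0,"claw": 100},{"ax": 0,"ay": 0,"az": 72.8,"x": -0.121,"y": 0.215,"z": 0,"claw": 100},{"ax": 0,"ay": 0,"az": 72.8,"x": -0.121,"y": 0.215,"z": -0.05,"claw": 100},{"ax": 0,"ay": 0,"az": 72.8,"x": -0.121,"y": 0.215,"z": -0.05,"claw": 100}]'

```text
time_s: 11.75
tool_pos: [0.4286, 0.3001, 0.1225]
tool_rot: [-179.5, 0.5, 85.0]
force: [-1.1, -1.3, 0.3]
grip_width: 0.0872
```

```bash
python3 - <<'E'
from h import *
for n in ("top","side"): cv2.imwrite(f"pics/{n}7.png",vision.read_camera(n)[:,:,::-1])
t=cv2.imread("pics/top7.png")[180:300,150:370]; s=cv2.imread("pics/side7.png")[170:300,240:370]
cv2.imwrite("pics/c13.png",np.hstack([cv2.resize(t,(440,240)).repeat(1,0),cv2.resize(s,(240,240))]))
cv2.imwrite("pics/c13.png",np.vstack([cv2.resize(t,(550,300),interpolation=cv2.INTER_CUBIC),cv2.copyMakeBorder(cv2.resize(s,(300,300),interpolation=cv2.INTER_CUBIC),0,0,0,250,0)]))
o=status.get_obs(); print(o["tool_pos"],o["tool_rot"],o["force"],o["qpos"])
E
```

```text
[0.43175662 0.30233581 0.12760625] [-1.79859155e+02  1.77367946e-01  8.50150668e+01] [ 0.10223009 -0.03424092  0.94204975] [-57.28294126   8.11403047  20.98249612 108.44491165  -3.17326295
  64.23033638 -40.08566978]
```

View pics/c13.png

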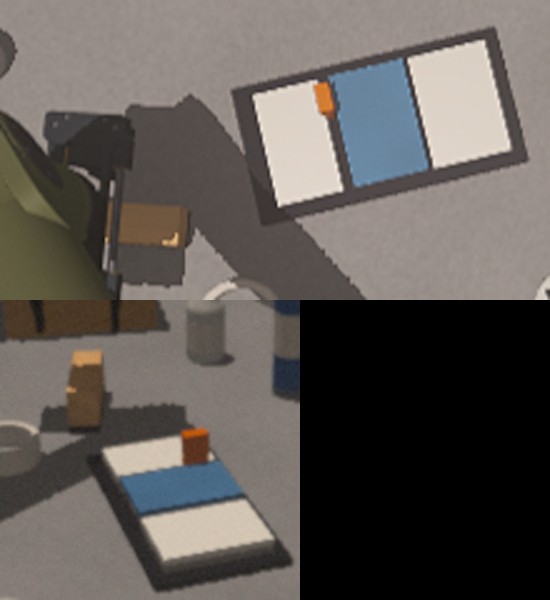

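```bash
python3 - <<'E'
from h import *
im=cv2.imread("pics/top7.png"); hsv=cv2.cvtColor(im,cv2.COLOR_BGR2HSV); H,S,V=[hsv[...,i].astype(int) for i in range(3)]
mm=(H<20)&(S>160)&(V>150); mm[:, :270]=0; mm[:,290:]=0; v,u=np.nonzero(mm); print(u.mean(),v.mean(),len(u))
a=np.radians(12.1); ex=np.array([np.cos(a),np.sin(a)]); ey=np.array([-np.sin(a),np.cos(a)])
for z in (.070,):
  c,an,s=meas("top",mm,z); d=c-np.array([.5328,.0384]); print(c,an,s,"board x,y",d@ex,d@ey)
E
```

```text
279.12698412698415 216.52380952380952 63
[0.5605669  0.09149366] 2.356731216827882 [0.1556854  0.01402286] board x,y 0.03827942334287115 0.04609363872131319
```

>>> step_arm --series '[{"ax": 0,"ay": 0,"az": 0,"x": 0.003,"y": 0.001,"z": -0.04,"claw": 100},{"ax": 0,"ay": 0,"az": 0,"x": 0.003,"y": 0.001,"z": -0.08,"claw": 100},{"ax": 0,"ay": 0,"az": 0,"x": 0.003,"y": 0.001,"z": -0.099,"claw": 100},{"ax": 0,"ay": 0,"az": 0,"x": 0.003,"y": 0.001,"z": -0.099,"claw": 100},{"ax": 0,"ay": 0,"az": 0,"x": 0.003,"y": 0.001,"z": -0.099,"claw": 100},{"ax": 0,"ay": 0,"az": 0,"x": 0.003,"y": 0.001,"z": -0.099,"claw": 100}]'

```text
time_s: 12.45
tool_pos: [0.4374, 0.3055, 0.0322]
tool_rot: [179.8, -0.2, 85.0]
force: [-0.5, -0.2, 0.4]
grip_width: 0.0872
```

>>> step_arm --series '[{"ax": 0,"ay": 0,"az": 0,"x": 0,"y": -0.001,"z": -0.002,"claw": 100},{"ax": 0,"ay": 0,"az": 0,"x": 0,"y": -0.001,"z": -0.002,"claw": 100},{"ax": 0,"ay": 0,"az": 0,"x": 0,"y": -0.001,"z": -0.002,"claw": 100}]'

```text
time_s: 12.75
tool_pos: [0.436, 0.3034, 0.0284]
tool_rot: [180.0, -0.0, 85.0]
force: [-0.3, -0.5, 0.4]
grip_width: 0.0873
```

```bash
python3 - <<'E'
from h import *
cv2.imwrite(f"pics/side8.png",vision.read_camera("side")[:,:,::-1])
s=cv2.imread("pics/side8.png")[160:250,220:340]
cv2.imwrite("pics/c14.png",cv2.resize(s,None,fx=6,fy=6,interpolation=cv2.INTER_CUBIC))
o=status.get_obs(); print(o["tool_pos"],o["tool_rot"],o["force"])
E
```

```text
[0.43594059 0.30340938 0.02824188] [ 1.79975978e+02 -3.04822474e-02  8.50298377e+01] [ 0.32764749 -0.18750124  0.30533027]
```

View pics/c14.png

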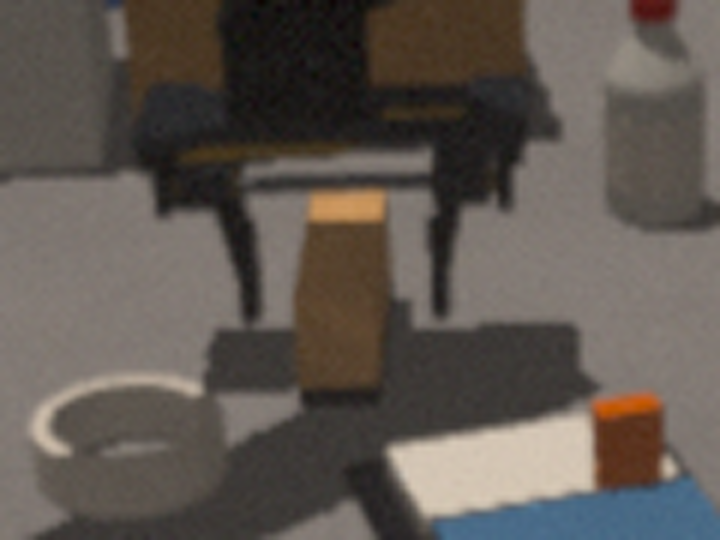

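The block sits centred between the open fingers (side px ~277,207). I'll close and lift.

>>> step_arm --series '[{"ax": 0,"ay": 0,"az": 0,"x": 0,"y": 0,"z": 0,"claw": 25},{"ax": 0,"ay": 0,"az": 0,"x": 0,"y": 0,"z": 0,"claw": 25},{"ax": 0,"ay": 0,"az": 0,"x": 0,"y": 0,"z": 0,"claw": 25},{"ax": 0,"ay": 0,"az": 0,"x": 0,"y": 0,"z": 0,"claw": 25},{"ax": 0,"ay": 0,"az": 0,"x": 0,"y": 0,"z": 0,"claw": 25},{"ax": 0,"ay": 0,"az": 0,"x": 0,"y": 0,"z": 0,"claw": 25},{"ax": 0,"ay": 0,"az": 0,"x": 0,"y": 0,"z": 0,"claw": 25},{"ax": 0,"ay": 0,"az": 0,"x": 0,"y": 0,"z": 0,"claw": 25},{"ax": 0,"ay": 0,"az": 0,"x": 0,"y": 0,"z": 0,"claw": 25},{"ax": 0,"ay": 0,"az": 0,"x": 0,"y": 0,"z": 0,"claw": 25}]' --squeeze 45

```text
time_s: 13.8
tool_pos: [0.4357, 0.3033, 0.0278]
tool_rot: [-180.0, 0.0, 85.0]
force: [-0.5, 0.3, 1.1]
grip_width: 0.0396
```

>>> step_arm --series '[{"ax": 0,"ay": 0,"az": 0,"x": 0,"y": 0,"z": 0.01,"claw": 25},{"ax": 0,"ay": 0,"az": 0,"x": 0,"y": 0,"z": 0.03,"claw": 25},{"ax": 0,"ay": 0,"az": 0,"x": 0,"y": 0,"z": 0.06,"claw": 25},{"ax": 0,"ay": 0,"az": 0,"x": 0,"y": 0,"z": 0.09,"claw": 25},{"ax": 0,"ay": 0,"az": 0,"x": 0,"y": 0,"z": 0.1,"claw": 25},{"ax": 0,"ay": 0,"az": 0,"x": 0,"y": 0,"z": 0.1,"claw": 25}]'

```text
time_s: 14.4
tool_pos: [0.4367, 0.304, 0.1295]
tool_rot: [179.9, -0.2, 85.0]
force: [-0.9, 0.7, -1.7]
grip_width: 0.0397
```

```bash
python3 - <<'E'
from h import *
cv2.imwrite(f"pics/side9.png",vision.read_camera("side")[:,:,::-1])
s=cv2.imread("pics/side9.png")[100:250,200:400]
cv2.imwrite("pics/c15.png",cv2.resize(s,None,fx=4,fy=4,interpolation=cv2.INTER_CUBIC))
o=status.get_obs(); print(o["tool_pos"],o["tool_rot"],o["force"],o["wrist_torque"],o["grip_width"])
E
```

```text
[0.4356934  0.30327729 0.12776291] [ 1.79986882e+02 -2.48639729e-02  8.50366287e+01] [-1.20880528  0.46136916 -2.47561485] [-0.12148155  0.08616148  0.01223083] 0.03971295349171551
```

View pics/c15.png

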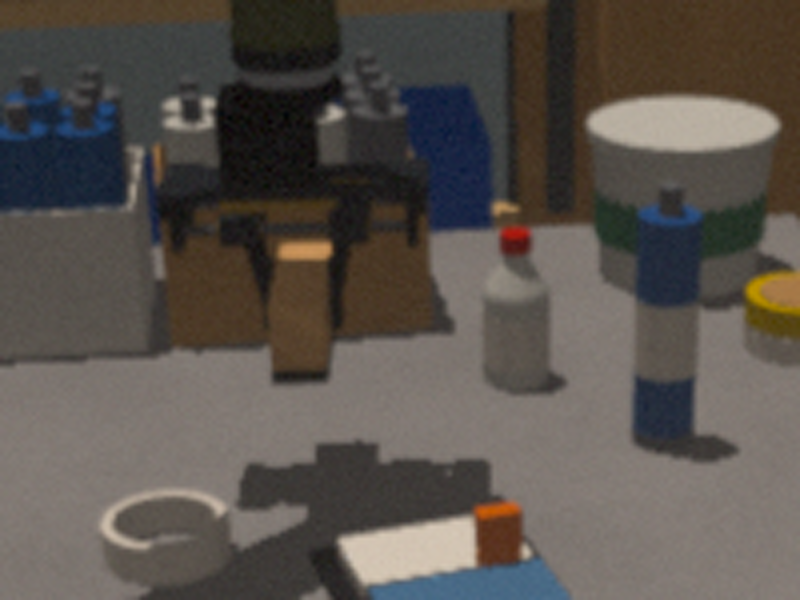

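>>> step_arm --series '[{"ax": 0,"ay": 0,"az": 17,"x": 0.068,"y": -0.274,"z": 0.01,"claw": 25},{"ax": 0,"ay": 0,"az": 17,"x": 0.068,"y": -0.274,"z": 0.01,"claw": 25},{"ax": 0,"ay": 0,"az": 17,"x": 0.068,"y": -0.274,"z": 0.01,"claw": 25},{"ax": 0,"ay": 0,"az": 17,"x": 0.068,"y": -0.274,"z": 0.01,"claw": 25},{"ax": 0,"ay": 0,"az": 17,"x": 0.068,"y": -0.274,"z": 0.01,"claw": 25},{"ax": 0,"ay": 0,"az": 17,"x": 0.068,"y": -0.274,"z": 0.01,"claw": 25},{"ax": 0,"ay": 0,"az": 17,"x": 0.068,"y": -0.274,"z": 0.01,"claw": 25},{"ax": 0,"ay": 0,"az": 17,"x": 0.068,"y": -0.274,"z": -0.02,"claw": 25},{"ax": 0,"ay": 0,"az": 17,"x": 0.068,"y": -0.274,"z": -0.04,"claw": 25},{"ax": 0,"ay": 0,"az": 17,"x": 0.068,"y": -0.274,"z": -0.05,"claw": 25},{"ax": 0,"ay": 0,"az": 17,"x": 0.068,"y": -0.274,"z": -0.05,"claw": 25},{"ax": 0,"ay": 0,"az": 17,"x": 0.068,"y": -0.274,"z": -0.05,"claw": 25}]'

```text
time_s: 15.65
tool_pos: [0.5038, 0.0294, 0.0778]
tool_rot: [-180.0, 0.0, 102.0]
force: [0.3, -0.3, -1.3]
grip_width: 0.0393
```

```bash
python3 - <<'E'
from h import *
for n in ("top","side"): cv2.imwrite(f"pics/{n}10.png",vision.read_camera(n)[:,:,::-1])
t=cv2.imread("pics/top10.png")[180:280,230:370]; s=cv2.imread("pics/side10.png")[180:300,250:390]
cv2.imwrite("pics/c16.png",np.hstack([cv2.resize(t,(400,286),interpolation=cv2.INTER_CUBIC),cv2.resize(s,(334,286),interpolation=cv2.INTER_CUBIC)]))
o=status.get_obs(); print(o["tool_pos"],o["tool_rot"],o["force"],o["wrist_torque"],o["grip_width"])
E
```

```text
[0.50460927 0.0295444  0.07870677] [1.79899464e+02 2.07984534e-03 1.02051200e+02] [-0.27136428 -0.13778237 -2.04957351] [-0.08263901  0.04940967 -0.02398342] 0.03961587097260096
```

View pics/c16.png

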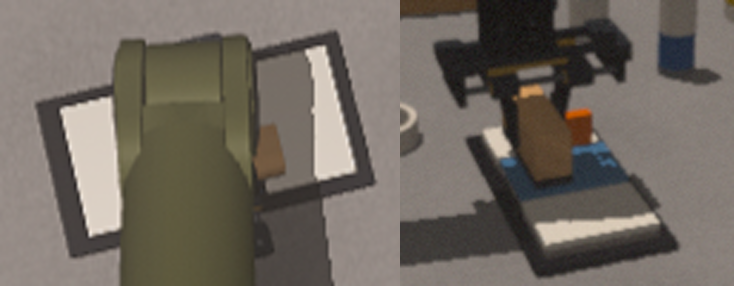

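>>> step_arm --series '[{"ax": 0,"ay": 0,"az": 0,"x": 0,"y": 0,"z": -0.005,"claw": 25},{"ax": 0,"ay": 0,"az": 0,"x": 0,"y": 0,"z": -0.01,"claw": 25},{"ax": 0,"ay": 0,"az": 0,"x": 0,"y": 0,"z": -0.013,"claw": 25},{"ax": 0,"ay": 0,"az": 0,"x": 0,"y": 0,"z": -0.016,"claw": 25},{"ax": 0,"ay": 0,"az": 0,"x": 0,"y": 0,"z": -0.018,"claw": 25},{"ax": 0,"ay": 0,"az": 0,"x": 0,"y": 0,"z": -0.018,"claw": 25}]'

```text
time_s: 16.35
tool_pos: [0.5036, 0.0293, 0.0599]
tool_rot: [-180.0, -0.0, 102.0]
force: [-2.2, -0.0, 2.7]
grip_width: 0.0392
```

>>> step_arm --series '[{"ax": 0,"ay": 0,"az": 0,"x": 0,"y": 0,"z": -0.001,"claw": 25},{"ax": 0,"ay": 0,"az": 0,"x": 0,"y": 0,"z": -0.002,"claw": 25},{"ax": 0,"ay": 0,"az": 0,"x": 0,"y": 0,"z": -0.002,"claw": 25}]'

```text
time_s: 16.65
tool_pos: [0.5037, 0.0292, 0.058]
tool_rot: [-180.0, -0.0, 102.0]
force: [-4.2, 0.3, 5.4]
grip_width: 0.0398
```

>>> step_arm --series '[{"ax": 0,"ay": 0,"az": 0,"x": 0,"y": 0,"z": -0.0007,"claw": 25},{"ax": 0,"ay": 0,"az": 0,"x": 0,"y": 0,"z": -0.0015,"claw": 25},{"ax": 0,"ay": 0,"az": 0,"x": 0,"y": 0,"z": -0.0015,"claw": 25}]'

```text
time_s: 16.95
tool_pos: [0.5036, 0.0293, 0.0566]
tool_rot: [-180.0, -0.0, 102.0]
force: [-4.7, 0.2, 6.1]
grip_width: 0.0397
```

>>> step_arm --series '[{"ax": 0,"ay": 0,"az": 0,"x": 0,"y": 0,"z": -0.0007,"claw": 25},{"ax": 0,"ay": 0,"az": 0,"x": 0,"y": 0,"z": -0.001,"claw": 25},{"ax": 0,"ay": 0,"az": 0,"x": 0,"y": 0,"z": -0.001,"claw": 25},{"ax": 0,"ay": 0,"az": 0,"x": 0,"y": 0,"z": -0.001,"claw": 25}]'

```text
time_s: 17.35
tool_pos: [0.5037, 0.0292, 0.0558]
tool_rot: [-180.0, -0.0, 102.0]
force: [-5.4, -0.8, 6.8]
grip_width: 0.0397
```

```bash
python3 - <<'E'
from h import *
cv2.imwrite(f"pics/side11.png",vision.read_camera("side")[:,:,::-1])
s=cv2.imread("pics/side11.png")[180:300,260:380]
cv2.imwrite("pics/c17.png",cv2.resize(s,None,fx=5,fy=5,interpolation=cv2.INTER_CUBIC))
o=status.get_obs(); print(o["tool_pos"],o["tool_rot"],o["force"],o["wrist_torque"],o["grip_width"])
E
```

```text
[0.50366571 0.0292742  0.05581762] [-1.79980220e+02 -1.94166149e-02  1.02030392e+02] [-4.45157894 -0.30962843  7.54516599] [-0.17155661  0.97210911  0.00307039] 0.03976323657802378
```

View pics/c17.png

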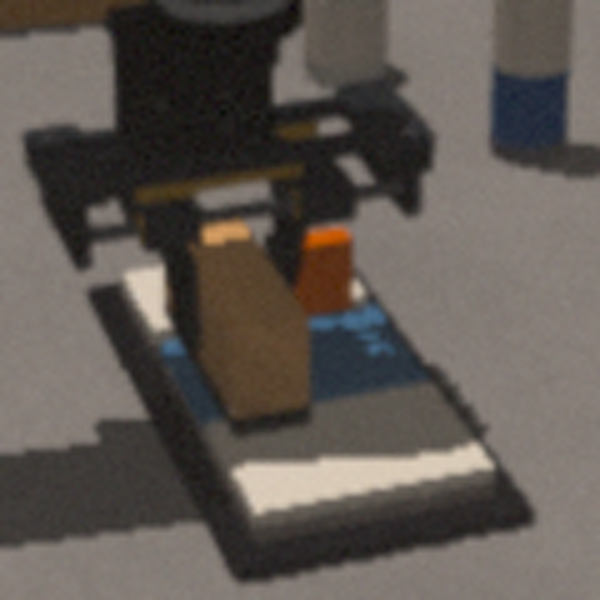

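>>> step_arm --series '[{"ax": 0,"ay": 0,"az": 0,"x": 0,"y": 0,"z": -0.0005,"claw": 25},{"ax": 0,"ay": 0,"az": 0,"x": 0,"y": 0,"z": -0.001,"claw": 25},{"ax": 0,"ay": 0,"az": 0,"x": 0,"y": 0,"z": -0.001,"claw": 25},{"ax": 0,"ay": 0,"az": 0,"x": 0,"y": 0,"z": -0.001,"claw": 25}]'

```text
time_s: 17.8
tool_pos: [0.5037, 0.0293, 0.0558]
tool_rot: [-180.0, -0.1, 102.0]
force: [-7.4, -0.5, 16.0]
grip_width: 0.0396
```

>>> step_arm --series '[{"ax": 0,"ay": 0,"az": 0,"x": 0,"y": 0,"z": -0.0004,"claw": 25},{"ax": 0,"ay": 0,"az": 0,"x": 0,"y": 0,"z": -0.0004,"claw": 25},{"ax": 0,"ay": 0,"az": 0,"x": 0,"y": 0,"z": -0.0004,"claw": 25},{"ax": 0,"ay": 0,"az": 0,"x": 0,"y": 0,"z": -0.0004,"claw": 25},{"ax": 0,"ay": 0,"az": 0,"x": 0,"y": 0,"z": -0.0004,"claw": 25},{"ax": 0,"ay": 0,"az": 0,"x": 0,"y": 0,"z": -0.0004,"claw": 25}]'

```text
time_s: 18.4
tool_pos: [0.5037, 0.0293, 0.0558]
tool_rot: [-180.0, -0.1, 102.0]
force: [-9.3, -0.7, 19.8]
grip_width: 0.0398
```

```bash
python3 - <<'E'
from h import *
cv2.imwrite(f"pics/side12.png",vision.read_camera("side")[:,:,::-1])
s=cv2.imread("pics/side12.png")[180:300,260:380]
cv2.imwrite("pics/c18.png",cv2.resize(s,None,fx=5,fy=5,interpolation=cv2.INTER_CUBIC))
o=status.get_obs(); print(o["tool_pos"],o["tool_rot"],o["force"],o["wrist_torque"],o["grip_width"])
E
```

```text
[0.50368495 0.02926981 0.05577682] [-1.79959313e+02 -6.85497116e-02  1.02028738e+02] [-8.79669903 -1.57684515 18.43429229] [-0.38785188  2.04189215  0.01162159] 0.040087038338185534
```

View pics/c18.png

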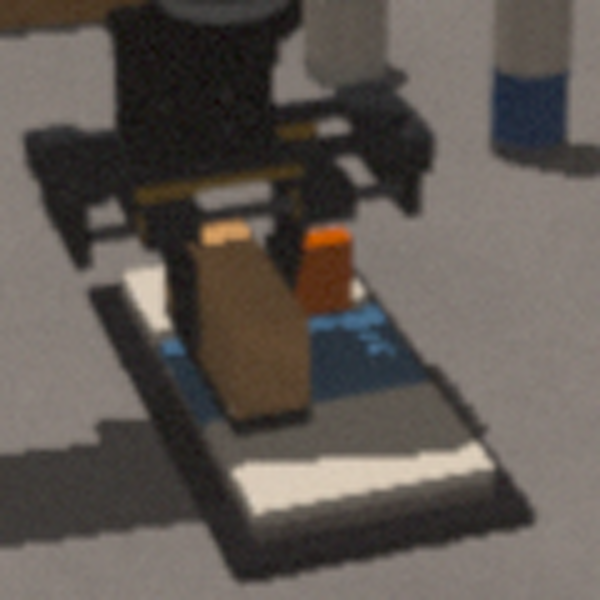

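The block is level across the tiles (side px ~312,245) and the spacer stands untouched at (325,234). The tool stayed at 0.0558 while the force rose, so the block is resting on the white tiles. I'm handing in.

```bash
python3 -c "
from cell import workorder,status
print(workorder.sign_off()); o=status.get_obs(); print(o['tool_pos'],o['force'],o['grip_width'])"
```

```text
the job is handed in; nothing more can be done
None
the job is handed in; nothing more can be done
```

I put the orange spacer in the wide joint and let go of it, then pressed the blue tile flush with the block. I handed the job in at about 18.5 s with the block still gripped and holding the tile down; the hand-in gives no verdict.

**Spacer:** It went into the joint on the board's +y side, in the far half, without sideways resistance. It touched bottom at about 6.5 N. After release, the top camera put it at board y ≈ 0.046 m and x ≈ 0.034–0.038 m; the x value is loose because of stray pixels in the mask. The last side picture shows it standing upright and clear of the fingers.

**Block and tile:** I pressed down in steps of about 1 mm. The tool stopped at z = 0.0558 m, the height worked out for flush, while the downward force rose to about 20 N. That means the block is resting on the white tiles. The grip is 45 N, the opening is 40 mm and the block looks level.

**Checks that disagreed:**
- **Cameras:** the two cameras disagreed on y by up to about 6 mm. I used a value between them, with the grasp position as a check, and the spacer then fitted.
- **Sideways force:** while pressing, the wrist also read about 9 N towards the robot, which I did not explain.

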